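# Shut the cheese grater and hold its pusher down in the slot

### The job

The electric cheese grater is loaded: swing its open lid fully shut, then take the white pusher that stands on the table and pass its blade down through the slot in the lid. Press it home against the springy cheese until its flange meets the rim of the slot, within a millimetre or two, and finish like that, still gripping the pusher and holding it down, since the spring lifts it if you let go. Leave the jars, mug, butter dish and milk bottle where they are.

Things in the scene. Friction and masses are not known exactly. Their poses are not given: they have to be found in the camera images.
- machine: white electric cheese grater fixed to the table. Origin: centre of underside; z up. Housing 200 x 170 x 60 mm (x, y, z), on it an open box 170 x 150 mm, rim 130 mm above the table. A steel outlet, 45 mm high, reaches to x = -128 mm; the lid's hinge is on the +x side. In the box: yellow cheese (44 x 72 mm, top 95 mm above the table) on a sprung steel plate
- lid (a joint): hinge of the white plastic lid, rad: 0 = shut flat on the box (hard stop), about 1.1 to 1.45 = standing open at the start. The hinge is stiff: the lid (0.3 kg) stays wherever it is left, and is pushed shut by a few newtons near its tab
- lid_hinge (a point): point on the hinge axis, mid-width: machine x = +85 mm, y = 0, z = 130 mm. Axes as the lid, equal to the machine's when shut; opening turns it about +y (front edge up and back). Lid plate in this frame: x 0 to -170 mm, 154 mm wide (y), 8 mm thick (z 0 to 8)
- lid_tab (a point): top (outer face) of the finger tab, 50 mm wide, 8 mm thick, at the middle of the lid's free front edge, 180 mm from the hinge; tab reaches from 168 to 192 mm from the hinge. Axes as the lid, z out of the outer face
- slot (a point): centre of the slot's mouth, at the top of its rim: 85 mm from the hinge, 30 mm above the lid's underside (160 mm above the table when shut). Axes as the lid: z out of the slot, x across, y along. Slot 30 (x) by 62 (y) mm, 30 mm deep, right through; its top 5 mm flare to 36 x 68 mm. The rim is a collar 46 x 78 mm, standing 22 mm out of the lid's outer face
- pusher: white plastic pusher, about 0.13 kg, upright on the table, 128 mm high. Origin: centre of its foot; z up. Upwards: blade 28 (x) x 60 (y) mm, 75 mm high; flange 44 x 76 mm from 75 to 83 mm; grip block 24 (x) x 40 (y) mm from 83 to 128 mm, pinched across x. Fits the slot either way round, x across x
- plate (a joint): travel in m of the sprung plate with the cheese: 0 = up, grows as it is pressed straight down; stop at 0.014. It pushes up with about 4 N at the start and 8 N at 0.010, where the pusher's flange meets the slot rim (blade foot 75 mm below the slot mouth; the foot first meets the cheese 65 mm below it)
- jar: preserving jar, 68 mm across, 100 mm high, on the table; origin at the centre of its underside. Leave alone
- mug: white mug, 76 mm across plus handle, 90 mm high; origin at the centre of its underside. Leave alone
- butter_dish: white dish 100 x 160 mm, 38 mm high with the butter in it; origin at the centre of its underside. Leave alone
- milk: white milk bottle, 70 mm across, 190 mm high, behind the grater; origin at the centre of its underside. Leave alone
- jam: small jam jar, 60 mm across, 75 mm high, behind the grater; origin at the centre of its underside. Leave alone
Things that resemble listed ones, but are neither listed nor needed, are in the scene too. Leave any green or yellow look-alike of the pusher alone.

How it is judged:
By the outcome, as a careful person would: the job done as asked, in the order asked, and still so for the second after the job is handed in, while the arm keeps its last pose, push and grip.
It also fails if it takes over 69 s, if anything falls off the work surface, if the arm or the gripper's body presses on something with over 40 N, if the wrist force passes 120 N, or if a joint passes its speed limit or range.

### The arm

A 6-joint arm with a two-finger parallel gripper is mounted at the origin on the work surface. World frame = base frame: x ahead of the robot, y to its left, z up, the work surface at z = 0. Lengths are in m, angles in rad, forces in N, time in s.
With the tool pointing down it reaches from about 0.4 to 0.925 m from the base axis. Payload 12.5 kg.
Tool frame: the origin (TCP) lies at the very end of the fingers, on their centre line; the grasp point (between the pads) lies 19 mm behind it; z points along the fingers, y is the line along which they close (so a half turn about z gives the same grasp; the last joint's range is limited). The gripper opens to 95 mm and grips with 3 to 60 N. Pads are 20 mm wide; open, the fingers measure 119 mm over their backs; the gripper's body (75 mm by 180 mm) begins 59 mm behind the grasp point.
Start: joints at [1.17, 0.491, 1.559, -0, 1.092, -0.106], TCP at [0.182, 0.598, 0.215] pointing down, gripper open.
Joint ranges: [-3.1, 3.1], [-0.84, 2.19], [0.05, 2.79], [-1.13, 4.28], [0.06, 2.93], [-2.69, 2.69]. Speed limits (rad/s): [2.22, 2.22, 2.79, 3.14, 3.14, 3.14].

### API

Orientations are given as a 3x3 rotation matrix whose columns are the frame's x, y, z axes.
In Python, from station import arm, get_image, get_calibration, order, finder gives the robot as it stands.
- The arm moves only by the shell command python3 -m pendant [OPENING] [FORCE], which reads ROWS from standard input. ROWS is a JSON object with one list for each field, all of the same length, 1 to 5, a row being the entries at one place: tx, ty, tz (the shift in normalised numbers (1 is 0.75 m)), spin (a turn about the tool's z in fractions of the full range, 1 being 4 rad); each row is the pose to reach, as a shift and turn from the pose commanded when the command began, along the tool's axes at that moment; what a row does not reach only later rows make up. A row lasts 1/10 s, in which the tool goes at most 0.05 m and 0.15 rad, less where a joint would pass 70% of its speed; a pose out of reach is approached as far as the arm can. OPENING is the finger opening in m, set as the command begins (- or left out keeps the last). The fingers move at their own pace and stop on an object; FORCE is the grip in N (left out, the last holds). Time passes only in rows, so rows that do not move let the fingers close. It prints the time, the measured TCP pose, the force, the opening and the grip force at its end. A shift or turn number past 1, either way, is cut back to 1. Input that does not fit is refused with a message, and nothing moves.
- arm.sense(): the state, without advancing time (a new reading comes with each control period).
- get_image(name): name is "scene" or "side" or "wrist"; returns the picture (384x512x3 uint8, red, green, blue); there is no depth.
- get_calibration(name): a dict with "intrinsics" (3x3 intrinsics, pixels), "R" (3x3) and "t" (3): a world point X has camera coordinates R X + t. Camera axes: x right, y down, z forward; pixel columns grow to the right and rows downward; lengths in m; the calibration is good to about 2 mm. A picture is of the moment at which its call begins: read the wrist's pose just before it. get_calibration takes no time and is no camera call; for the wrist camera it gives the pose at the moment of the call.
- order.job_done(): hands the job in; it is judged then, once.
Trained networks look in the newest picture that a camera, given by its name, has taken for a name from the list of things; names that differ only in an ending like _2 or _b are one class to them, and where a whole thing is asked for, a point or a joint stands for the part that bears it (a point fixed in the world has none). Each returns a list of dicts, best first, with "score" (0 to 1); they miss things now and then, are a little off and sometimes report something else, mostly with a low value. They report only what shows in the picture. A call takes as long as a camera call. They do not tell look-alikes from the thing itself.
- finder.boxes_of(camera, query): "rect" ([left, top, right, bottom] in pixels, round what is visible of it).
- finder.silhouettes(camera, query): "region" (384x512 bool, what is visible of it) and "rect" ([left, top, right, bottom] in pixels, round what is visible of it).
- finder.place_of(camera, query): "at" ([column, row] in pixels: a listed point, or the origin of a listed thing).
The state is a dict: "clock": time; "qpos": joint angles; "dq": joint speeds; "joint_torque": joint torques, N m; "ee_pos": TCP position; "ee_rot": TCP orientation; "ft_force": force on the tool from outside, world axes, zero at the start; "torque": the same for the moment, N m; "opening": finger opening in m; "gripper_force": force on a finger pad.
Only numpy, scipy, OpenCV 4.12 (cv2) and the standard library are available. Lean on these libraries where they do the work, as an engineer would, in place of code of your own. Each camera call takes 0.05 s, during which the arm holds its last target. There are 200 camera calls.

## Working session

There is one attempt and no reset: what is moved stays moved. The work goes in short steps, Python scripts to look and compute and a shell command to move; the robot and the scene stay as the last step left them, time stands still between calls to the robot, and variables do not carry over. Pictures are saved under pics/ and viewed, at most 10 in all, crops included, and the job is handed in when it is done.

```bash
mkdir -p pics; python3 - <<'E'
from station import arm,get_image,get_calibration,finder
import cv2,numpy as np
ims=[]
for c in ["scene","side"]:
    im=get_image(c);cv2.imwrite(f"pics/{c}0.png",cv2.resize(im[:,:,::-1],(800,600)))
    k=get_calibration(c);print(c,np.round(-k["R"].T@k["t"],3),np.round(k["R"][2],2))
    for q in ["machine","lid_hinge","lid_tab","slot","pusher","jar","mug","butter_dish","milk","jam"]:
        print(q,[(np.round(d["at"]).tolist(),round(d["score"],2)) for d in finder.place_of(c,q)[:4]])
s=arm.sense();print(s["clock"],np.round(s["ee_rot"],3).tolist(),s["ee_pos"])
E
```

```text
scene [0.622 0.571 0.885] [-0.11 -0.59 -0.8 ]
machine [([252.0, 215.0], 0.94)]
lid_hinge [([218.0, 191.0], 0.67)]
lid_tab []
slot [([210.0, 167.0], 0.56), ([304.0, 316.0], 0.31)]
pusher [([260.0, 148.0], 0.86), ([297.0, 159.0], 0.84), ([321.0, 131.0], 0.74)]
jar [([211.0, 155.0], 0.67), ([303.0, 312.0], 0.57)]
mug [([210.0, 154.0], 0.65)]
butter_dish [([228.0, 327.0], 0.68)]
milk [([160.0, 202.0], 0.61)]
jam [([165.0, 260.0], 0.77)]
side [0.471 0.896 0.708] [ 0.06 -0.84 -0.53]
machine [([254.0, 224.0], 0.71)]
lid_hinge [([187.0, 202.0], 0.63)]
lid_tab [([234.0, 128.0], 0.63), ([185.0, 203.0], 0.56), ([257.0, 224.0], 0.28)]
slot [([224.0, 161.0], 0.59)]
pusher [([308.0, 193.0], 0.91), ([334.0, 182.0], 0.86), ([278.0, 183.0], 0.8)]
jar [([274.0, 301.0], 0.63)]
mug [([236.0, 183.0], 0.64)]
butter_dish [([200.0, 293.0], 0.74), ([235.0, 130.0], 0.16)]
milk [([183.0, 205.0], 0.83)]
jam [([172.0, 242.0], 0.74), ([233.0, 130.0], 0.72)]
1.1 [[-0.957, 0.291, 0.0], [0.291, 0.957, 0.0], [0.0, 0.0, -1.0]] [0.18157251 0.59806114 0.21464993]
```

View pics/scene0.png

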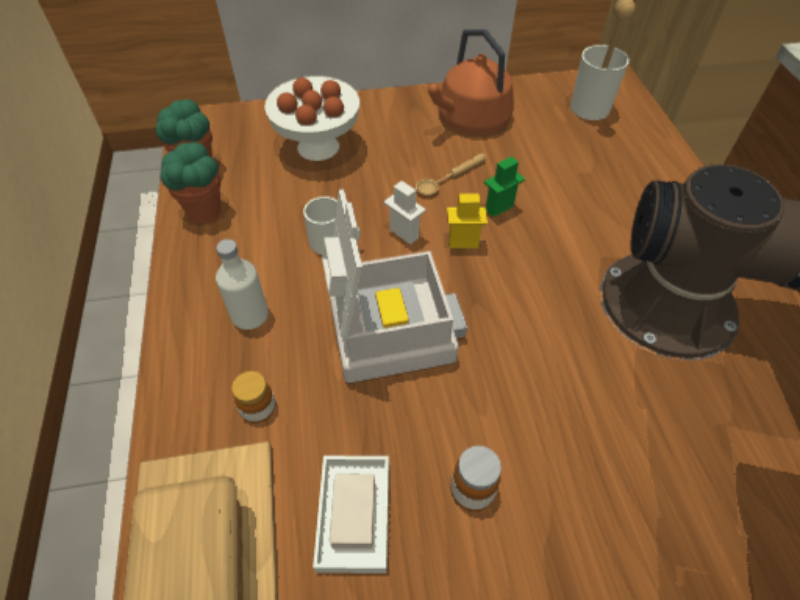

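View pics/side0.png

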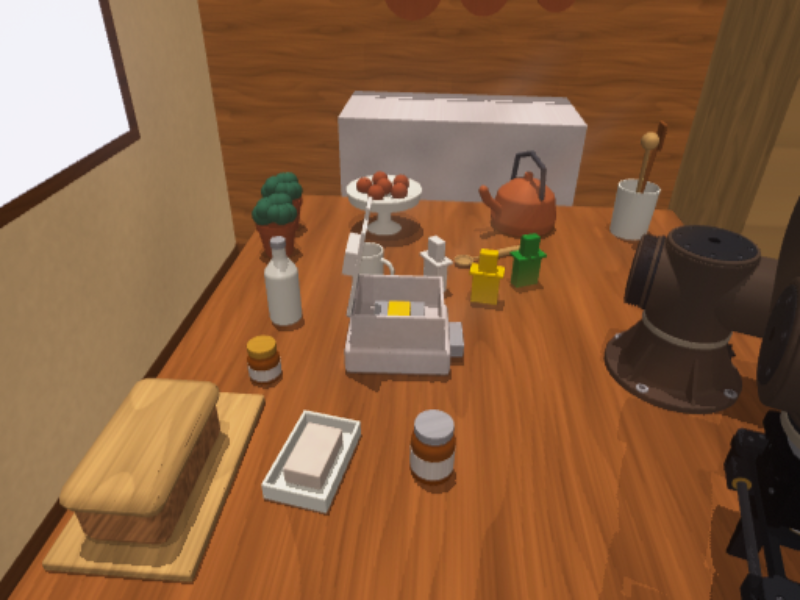

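The scene view shows the machine at about (395,315) of 800x600 with its lid standing open on the left. There are three pusher shapes: white (405,213), yellow (466,222) and green (503,187). The white one is the one meant; the task excludes the other two. Next I fit poses to silhouettes and crop the white pusher.

```bash
cat > h.py <<'E'
import numpy as np,cv2
from scipy.optimize import minimize
from station import arm,get_image,get_calibration,finder
def proj(k,P):
    c=P@k["R"].T+k["t"]; u=c@k["intrinsics"].T; return u[:,:2]/u[:,2:]
def ray(k,px,z):
    d=k["R"].T@np.linalg.solve(k["intrinsics"],[px[0],px[1],1]);o=-k["R"].T@k["t"];return o+d*(z-o[2])/d[2]
def box(a,b): return np.array([[x,y,z] for x in(a[0],b[0]) for y in(a[1],b[1]) for z in(a[2],b[2])],float)/1000
def place(P,x,y,w): c,s=np.cos(w),np.sin(w);return P@np.array([[c,s,0],[-s,c,0],[0,0,1]])+[x,y,0]
PUSH=[box((-14,-30,0),(14,30,75)),box((-22,-38,75),(22,38,83)),box((-12,-20,83),(12,20,128))]
MACH=[box((-100,-85,0),(100,85,60)),box((-85,-75,60),(85,75,130)),box((-128,-30,0),(-100,30,45))]
def lid(a):
    c,s=np.cos(a),np.sin(a);R=np.array([[c,0,s],[0,1,0],[-s,0,c]])
    return [p@R.T+[.085,0,.13] for p in (box((-170,-77,0),(0,77,8)),box((-192,-25,0),(-168,25,8)),box((-108,-39,8),(-62,39,30)))]
def render(k,parts):
    S=4;m=np.zeros((384*S,512*S),np.uint8)
    for p in parts: cv2.fillConvexPoly(m,cv2.convexHull(((proj(k,p)+.5)*S-.5).round().astype(np.int32)),255)
    return cv2.resize(m,(512,384),interpolation=cv2.INTER_AREA)/255.
def fit(parts,x0,obs,step):
    def cost(v): return sum((np.abs(render(k,parts(v))-m)*w).sum()/m.sum() for k,m,w in obs)
    best=None
    for _ in range(3):
        sim=np.vstack([x0]+[np.array(x0)+np.eye(len(x0))[i]*step[i] for i in range(len(x0))])
        r=minimize(cost,x0,method="Nelder-Mead",options=dict(initial_simplex=sim,maxiter=250,xatol=1e-4,fatol=1e-4));x0=r.x
        step=[-s*.5 for s in step]
    return r.x,r.fun
E
python3 - <<'E'
from h import *
K={};I={}
for c in ["scene","side"]: K[c]=get_calibration(c);I[c]=get_image(c)
print("push",ray(K["scene"],(260,148),0),ray(K["side"],(278,183),0),"mach",ray(K["scene"],(252,215),0),ray(K["side"],(254,224),0),"jar",ray(K["scene"],(303,312),0))
vis=[]
M={}
for c in K:
    im=I[c][:,:,::-1].copy()
    for q in ["pusher","machine","lid_tab"]:
        L=finder.silhouettes(c,q);print(c,q,[(round(d["score"],2),np.round(d["rect"]).tolist(),int(d["region"].sum())) for d in L[:4]])
        for i,d in enumerate(L): M[f"{c}_{q}_{i}"]=d["region"]
        for d in L[:4] : 
            cs,_=cv2.findContours(d["region"].astype(np.uint8),0,2); cv2.drawContours(im,cs,-1,{"pusher":(0,0,255),"machine":(255,0,0),"lid_tab":(0,255,0)}[q],1)
    vis.append(cv2.resize(im[110:250,190:340],(400,373)))
np.savez("m.npz",**M);cv2.imwrite("pics/crop.png",np.hstack(vis))
E
```

```text
push [ 0.45984247 -0.26863662  0.        ] [ 0.46685318 -0.26957321  0.        ] mach [ 5.29396804e-01 -1.24417325e-02 -1.11022302e-16] [ 0.53685539 -0.01178373  0.        ] jar [0.45474141 0.2847202  0.        ]
scene pusher [(0.91, [312.0, 101.0, 336.0, 138.0], 679), (0.68, [248.0, 118.0, 271.0, 155.0], 609), (0.61, [287.0, 128.0, 309.0, 165.0], 670)]
scene machine [(0.67, [206.0, 122.0, 298.0, 243.0], 6330), (0.33, [208.0, 122.0, 233.0, 215.0], 1397)]
scene lid_tab [(0.88, [208.0, 122.0, 234.0, 216.0], 1388)]
side pusher [(0.98, [327.0, 152.0, 348.0, 185.0], 509), (0.8, [300.0, 157.0, 321.0, 198.0], 585), (0.79, [269.0, 153.0, 287.0, 183.0], 348)]
side machine [(0.79, [220.0, 127.0, 297.0, 237.0], 4510)]
side lid_tab [(0.73, [219.0, 124.0, 239.0, 202.0], 452)]
```

View pics/crop.png

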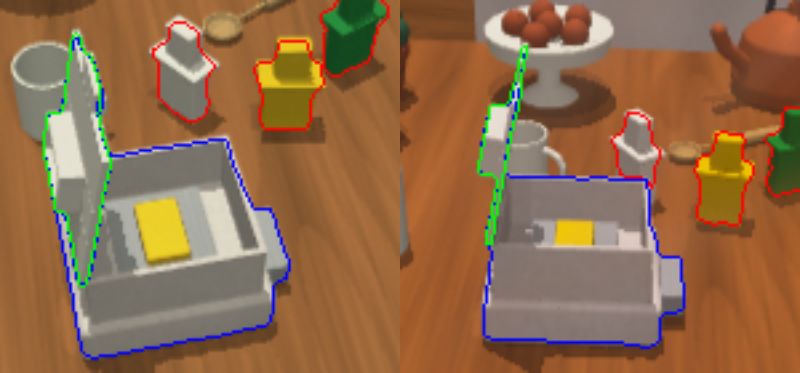

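The crop shows clean masks (blue machine, green lid, red pushers). The white pusher is at the top centre, between mug and yellow one. Now fitting.

```bash
python3 - <<'E'
from h import *
K={c:get_calibration(c) for c in ["scene","side"]};M=dict(np.load("m.npz"))
obs=[]
one=np.ones((384,512))
mm=lambda c:(M[c+"_machine_0"]|M[c+"_lid_tab_0"])
for c in K: obs.append((K[c],mm(c).astype(float),one))
both=lambda v:[place(p,*v[:3]) for p in MACH+lid(v[3])]
for w0 in (-.1,.15):
  x,f=fit(both,[.535,-.012,w0,1.3],obs,[.01,.01,.08,.08]);print("mach both",x.round(4),round(f,3))
for i,c in enumerate(K):
  y,f=fit(both,x,[obs[i]],[.01,.01,.05,.05]);print(c,y.round(4),round(f,3))
po=[]
for c,i in (("scene",1),("side",2)):
    w=1-cv2.dilate(mm(c).astype(np.uint8),np.ones((5,5))).astype(float)
    po.append((K[c],M[f"{c}_pusher_{i}"].astype(float),w))
pf=lambda v:[place(p,*v) for p in PUSH]
for w0 in (-1.2,-.6,0,.6,1.2):
  r=fit(pf,[.463,-.269,w0],po,[.01,.01,.2]);print("push",r[0].round(4),round(r[1],3))
for o in po: 
  r=fit(pf,r[0],[o],[.01,.01,.1]);print("push1",r[0].round(4),round(r[1],3))
E
```

```text
mach both [ 0.5343 -0.019   0.0422  1.3925] 0.111
mach both [ 0.534  -0.0196  0.0466  1.3955] 0.111
scene [ 0.5337 -0.0172  0.0411  1.3894] 0.041
side [ 0.5357 -0.0258  0.0617  1.3975] 0.052
push [ 0.4695 -0.2575 -1.7198] 0.439
push [ 0.4702 -0.2503 -0.65  ] 0.549
push [ 0.4687 -0.2601  0.5027] 0.212
push [ 0.4683 -0.2609  0.4771] 0.217
push [ 0.4687 -0.26    0.5075] 0.213
push1 [ 0.4686 -0.2601  0.5119] 0.116
push1 [ 0.4687 -0.2574  0.4997] 0.089
```

Careful with the scale: shifts go in shares of 0.75 m and turns go in shares of 4 rad. That gives: -0.2 m / 0.75 = -0.2667, -0.04 m / 0.75 = -0.0533, 0.75 rad / 4 = 0.1875.

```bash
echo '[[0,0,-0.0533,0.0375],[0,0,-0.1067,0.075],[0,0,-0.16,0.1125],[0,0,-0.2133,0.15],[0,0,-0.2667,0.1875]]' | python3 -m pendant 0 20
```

```text
refused: ROWS must be an object with one list for each field. Nothing was moved.
```

Refused on format, not on reach. It needs an object with one list for each field.

```bash
echo '{"tx": [0,0,0,0,0],"ty": [0,0,0,0,0],"tz": [-0.0533,-0.1067,-0.16,-0.2133,-0.2667],"spin": [0.0375,0.075,0.1125,0.15,0.1875]}' | python3 -m pendant 0 20
echo '{"tx": [0,0,0,0],"ty": [0,0,0,0],"tz": [0,0,0,0],"spin": [0.0375,0.075,0.1125,0.1203]}' | python3 -m pendant
echo '{"tx": [-0.0533,-0.1067,-0.16,-0.2133,-0.2667],"ty": [0.036,0.072,0.108,0.144,0.18],"tz": [0,0,0,0,0],"spin": [0,0,0,0,0]}' | python3 -m pendant
echo '{"tx": [-0.0533,-0.1067,-0.16,-0.2133,-0.2667],"ty": [0.036,0.072,0.108,0.144,0.18],"tz": [0,0,0,0,0],"spin": [0,0,0,0,0]}' | python3 -m pendant
echo '{"tx": [-0.0533,-0.1067,-0.16,-0.2133,-0.2667],"ty": [0.036,0.072,0.108,0.144,0.18],"tz": [0,0,0,0,0],"spin": [0,0,0,0,0]}' | python3 -m pendant
echo '{"tx": [-0.0427,-0.0427,-0.0427],"ty": [0.036,0.036,0.036],"tz": [0,0,0],"spin": [0,0,0]}' | python3 -m pendant
python3 -c "
from station import arm;s=arm.sense();print(s['ee_rot'].round(3),s['qpos'].round(2))"
```

```text
clock: 2.0
ee_pos: [0.1814, 0.5977, 0.4165]
ee_rot: [[-0.497, 0.868, 0.0], [0.868, 0.497, 0.0], [0.0, 0.0, -1.0]]
ft_force: [-0.7, 0.5, 0.4]
opening: 0.0602
gripper_force: 0.0
clock: 2.4
ee_pos: [0.1816, 0.598, 0.4147]
ee_rot: [[-0.04, 0.999, 0.0], [0.999, 0.04, 0.0], [0.0, 0.0, -1.0]]
ft_force: [-0.4, -0.6, -0.2]
opening: 0.0288
gripper_force: 0.0
clock: 2.9
ee_pos: [0.3261, 0.4026, 0.4148]
ee_rot: [[-0.045, 0.999, 0.0], [0.999, 0.045, 0.0], [0.0, 0.0, -1.0]]
ft_force: [0.3, -0.3, -0.5]
opening: 0.0008
gripper_force: 0.0
clock: 3.4
ee_pos: [0.4701, 0.2088, 0.4149]
ee_rot: [[-0.045, 0.999, 0.001], [0.999, 0.045, 0.0], [0.0, 0.001, -1.0]]
ft_force: [0.6, 0.7, -0.9]
opening: 0.0007
gripper_force: 0.0
clock: 3.9
ee_pos: [0.614, 0.015, 0.4147]
ee_rot: [[-0.045, 0.999, 0.0], [0.999, 0.045, 0.0], [0.0, 0.0, -1.0]]
ft_force: [0.8, 0.9, 0.6]
opening: 0.0002
gripper_force: 0.0
clock: 4.2
ee_pos: [0.6418, -0.0146, 0.4138]
ee_rot: [[-0.044, 0.999, -0.001], [0.999, 0.044, 0.0], [0.0, -0.001, -1.0]]
ft_force: [0.1, -0.3, -1.0]
opening: 0.0003
gripper_force: 0.0
[[-0.044  0.999 -0.001]
 [ 0.999  0.044  0.   ]
 [ 0.    -0.001 -1.   ]] [-0.13  0.4   1.19  0.    1.55 -0.17]
```

In the tool's units: 0.108 m / 0.75 = 0.144, 0.09 m / 0.75 = 0.12.

```bash
echo '{"tx": [0,0,0,0,0],"ty": [0,0,0,0,0],"tz": [0.04,0.08,0.12,0.144,0.144],"spin": [0,0,0,0,0]}' | python3 -m pendant
echo '{"tx": [0,0,0,0,0],"ty": [-0.02,-0.04,-0.0573,-0.0747,-0.0907],"tz": [0,0,0.0013,0.0053,0.0093],"spin": [0,0,0,0,0]}' | python3 -m pendant
python3 - <<'E'
from h import *
cv2.imwrite("pics/a.png",np.hstack([cv2.resize(get_image(c)[80:260,160:320,::-1],(400,450)) for c in("scene","side")]))
E
```

```text
clock: 4.7
ee_pos: [0.6402, -0.0126, 0.3049]
ee_rot: [[-0.046, 0.999, -0.004], [0.999, 0.046, 0.001], [0.001, -0.003, -1.0]]
ft_force: [0.1, 0.1, 0.5]
opening: 0.0005
gripper_force: 0.0
clock: 5.2
ee_pos: [0.5735, -0.0162, 0.3019]
ee_rot: [[-0.046, 0.999, 0.004], [0.999, 0.046, -0.0], [-0.0, 0.004, -1.0]]
ft_force: [2.0, 0.4, 0.2]
opening: 0.0005
gripper_force: 1.0
```

View pics/a.png

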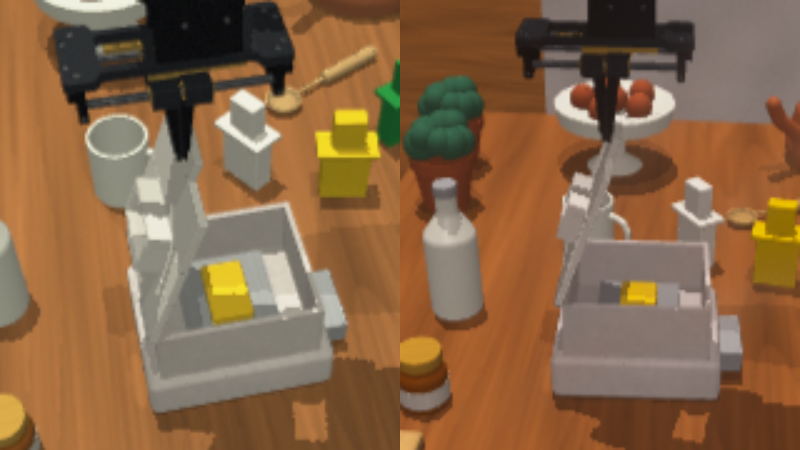

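The fingertip is against the outer face of the tab (about (183,155) in the crop) and the lid is starting to turn. I'll follow the arc down.

In the tool's units: -0.0739 m / 0.75 = -0.0985, -0.0613 m / 0.75 = -0.0817.

```bash
echo '{"tx": [0,0,0,0,0],"ty": [-0.0227,-0.0433,-0.0633,-0.0817,-0.0985],"tz": [0.0093,0.0196,0.0327,0.0473,0.064],"spin": [0,0,0,0,0]}' | python3 -m pendant
echo '{"tx": [0,0,0,0,0],"ty": [-0.0153,-0.0287,-0.04,-0.0491,-0.056],"tz": [0.0183,0.038,0.0588,0.0808,0.1035],"spin": [0,0,0,0,0]}' | python3 -m pendant
echo '{"tx": [0,0,0,0,0],"ty": [-0.0027,-0.0045,-0.006,-0.0067,-0.0067],"tz": [0.0133,0.0267,0.0373,0.0427,0.044],"spin": [0,0,0,0,0]}' | python3 -m pendant
```

```text
clock: 5.8
ee_pos: [0.5002, -0.0199, 0.2528]
ee_rot: [[-0.046, 0.999, 0.003], [0.999, 0.046, -0.0], [-0.0, 0.003, -1.0]]
ft_force: [1.3, -0.2, 2.1]
opening: 0.0002
gripper_force: 0.7
clock: 6.3
ee_pos: [0.4585, -0.0219, 0.1746]
ee_rot: [[-0.045, 0.999, 0.002], [0.999, 0.045, -0.0], [-0.0, 0.002, -1.0]]
ft_force: [0.7, 0.3, 0.5]
opening: 0.0004
gripper_force: 0.5
clock: 6.8
ee_pos: [0.4531, -0.0224, 0.1408]
ee_rot: [[-0.045, 0.999, -0.0], [0.999, 0.045, 0.0], [0.0, -0.0, -1.0]]
ft_force: [0.3, -0.9, 0.4]
opening: 0.0003
gripper_force: 0.4
```

In the tool's units: 0.002 m / 0.75 = 0.0027, 0.001 m / 0.75 = 0.0013.

```bash
echo '{"tx": [0,0,0],"ty": [0,0,0],"tz": [0.0013,0.0027,0.0027],"spin": [0,0,0]}' | python3 -m pendant
echo '{"tx": [0,0,0],"ty": [0,0,0],"tz": [0.0013,0.0013,0.0013],"spin": [0,0,0]}' | python3 -m pendant
echo '{"tx": [0,0,0],"ty": [0,0,0],"tz": [0.0013,0.0013,0.0013],"spin": [0,0,0]}' | python3 -m pendant
```

```text
clock: 7.1
ee_pos: [0.453, -0.0224, 0.1391]
ee_rot: [[-0.045, 0.999, 0.0], [0.999, 0.045, 0.0], [0.0, 0.0, -1.0]]
ft_force: [0.3, -0.1, 0.8]
opening: 0.0006
gripper_force: 0.0
clock: 7.4
ee_pos: [0.453, -0.0224, 0.1382]
ee_rot: [[-0.045, 0.999, 0.0], [0.999, 0.045, -0.0], [-0.0, 0.0, -1.0]]
ft_force: [-1.3, 0.4, 3.5]
opening: 0.0002
gripper_force: 2.3
clock: 7.7
ee_pos: [0.453, -0.0224, 0.1381]
ee_rot: [[-0.045, 0.999, 0.001], [0.999, 0.045, -0.0], [-0.0, 0.001, -1.0]]
ft_force: [-4.6, 0.9, 18.8]
opening: 0.0005
gripper_force: 9.5
```

The lid meets its hard stop: z = 0.138 is exactly 130 + 8 mm. Now over to the pusher.

In the tool's units: -0.16 m / 0.75 = -0.2133, -0.15 m / 0.75 = -0.2.

```bash
echo '{"tx": [0,0,0,0,0],"ty": [0,0,0,0,0],"tz": [-0.04,-0.0933,-0.1467,-0.2,-0.2133],"spin": [0,0,0,0,0]}' | python3 -m pendant 0.06 20
echo '{"tx": [-0.06,-0.12,-0.18,-0.24,-0.2667],"ty": [0.0013,0.0027,0.004,0.0053,0.0067],"tz": [0,0,0,0,0],"spin": [-0.025,-0.05,-0.075,-0.1,-0.115]}' | python3 -m pendant
python3 - <<'E'
from h import *
s=arm.sense();x=s["ee_rot"];print(x.round(3))
d=np.array([.4687,-.260,.25])-s["ee_pos"];print("tool delta",(x.T@d).round(4))
E
echo '{"tx": [0,0],"ty": [0,0],"tz": [0,0],"spin": [0,0]}' | python3 -m pendant
python3 - <<'E'
from h import *
K={};O=[];P=[]
for c in("scene","side","wrist"):
    k=get_calibration(c);im=get_image(c);K[c]=k
    L=finder.silhouettes(c,"pusher");print(c,[(round(d["score"],2),np.round(d["rect"]).tolist()) for d in L])
    im=im[:,:,::-1].copy()
    for p in PUSH: cv2.polylines(im,[cv2.convexHull(proj(k,place(p,.4687,-.26,.505)).astype(np.float32)).astype(int)],True,(0,255,0))
    P.append(im if c=="wrist" else cv2.resize(im[90:250,190:340],(400,384)))
    for i,d in enumerate(L): np.save(f"p_{c}_{i}.npy",d["region"])
cv2.imwrite("pics/b.png",cv2.resize(np.hstack(P[1:]),(800,337)))
np.save("kw.npy",K["wrist"],allow_pickle=True)
E
```

```text
clock: 8.2
ee_pos: [0.4539, -0.0225, 0.3007]
ee_rot: [[-0.045, 0.999, 0.006], [0.999, 0.045, -0.001], [-0.001, 0.006, -1.0]]
ft_force: [0.1, 1.2, -0.5]
opening: 0.0351
gripper_force: 0.0
clock: 8.7
ee_pos: [0.4666, -0.2251, 0.2959]
ee_rot: [[-0.485, 0.874, -0.001], [0.874, 0.485, 0.0], [0.001, -0.001, -1.0]]
ft_force: [-0.2, -0.1, 0.4]
opening: 0.0599
gripper_force: 0.0
[[-0.485  0.874 -0.001]
 [ 0.874  0.485  0.   ]
 [ 0.001 -0.001 -1.   ]]
tool delta [-0.0316 -0.0151  0.0459]
clock: 8.9
ee_pos: [0.4665, -0.2217, 0.2961]
ee_rot: [[-0.482, 0.876, -0.001], [0.876, 0.482, 0.001], [0.002, -0.001, -1.0]]
ft_force: [-0.9, 0.6, -0.8]
opening: 0.0595
gripper_force: 0.0
scene [(0.95, [312.0, 102.0, 332.0, 138.0]), (0.92, [248.0, 115.0, 272.0, 155.0]), (0.85, [285.0, 125.0, 314.0, 161.0])]
side [(0.85, [299.0, 160.0, 323.0, 197.0]), (0.81, [270.0, 152.0, 290.0, 178.0])]
wrist [(0.94, [134.0, 86.0, 205.0, 155.0]), (0.59, [24.0, 121.0, 120.0, 164.0])]
```

View pics/b.png

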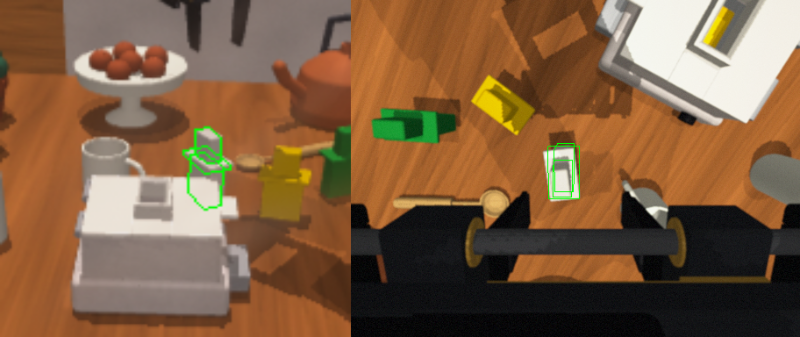

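The wrist view shows the white pusher at about (241,195) of 512x384, slightly off the predicted outline. The lid is shut flat in the side view. The network missed the white pusher in the wrist view, so I'll segment it by saturation and refine.

```bash
python3 - <<'E'
from h import *
k=get_calibration("wrist");im=get_image("wrist");hsv=cv2.cvtColor(im,cv2.COLOR_RGB2HSV)
ok=((hsv[...,1]<70)&(hsv[...,2]>70)).astype(np.uint8)
n,lab,st,ce=cv2.connectedComponentsWithStats(ok)
i=[j for j in range(1,n) if np.hypot(*(ce[j]-[241,195]))<25 and st[j,4]>200];print(st[i],ce[i].round(1))
m=(lab==i[0]).astype(np.uint8);cs,_=cv2.findContours(m,0,2);cv2.drawContours(m,cs,-1,1,-1)
w=np.zeros((384,512));w[140:240,205:280]=1
pf=lambda v:[place(p,*v) for p in PUSH]
r=fit(pf,[.4687,-.26,.505],[(k,m.astype(float),w)],[.006,.006,.1]);print(r)
v=r[0]
o=im[:,:,::-1].copy()
for p in PUSH: cv2.polylines(o,[cv2.convexHull(proj(k,place(p,*v)).astype(np.float32)).astype(int)],True,(0,255,0))
cv2.imwrite("pics/c.png",np.hstack([cv2.resize(o[145:235,200:285],(400,424)),cv2.resize(np.dstack([m*255]*3)[145:235,200:285],(400,424))]))
s=arm.sense();R=s["ee_rot"];print("delta",(R.T@(np.array([v[0],v[1],.2])-s["ee_pos"])).round(4),"turn",np.arctan2(R[1,1],R[0,1])-v[2])
E
```

```text
[[ 219  165   42   64 2090]] [[240.1 197.1]]
(array([ 0.46724654, -0.26410414,  0.61421054]), np.float64(0.03635237827188291))
delta [-0.0376 -0.0205  0.0971] turn -0.10851417538539965
```

View pics/c.png

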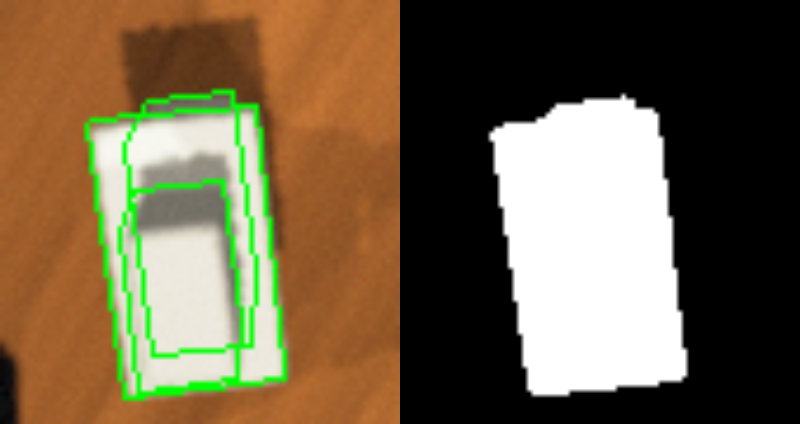

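The fit lies right on the pusher's outline (yaw 0.614). Going down to grip it.

In the tool's units: 0.097 m / 0.75 = 0.1293, 0.06 m / 0.75 = 0.08, -0.1085 rad / 4 = -0.0271.

```bash
echo '{"tx": [-0.0253,-0.0501,-0.0501,-0.0501],"ty": [-0.0133,-0.0273,-0.0273,-0.0273],"tz": [0.04,0.08,0.1293,0.1293],"spin": [-0.0138,-0.0271,-0.0271,-0.0271]}' | python3 -m pendant
python3 - <<'E'
from h import *
s=arm.sense();R=s["ee_rot"];print("delta",(R.T@(np.array([.46725,-.2641,.090])-s["ee_pos"])).round(4),"turn",np.arctan2(R[1,1],R[0,1])-.6142)
E
```

```text
clock: 9.65
ee_pos: [0.4656, -0.2638, 0.1965]
ee_rot: [[-0.575, 0.818, -0.006], [0.818, 0.575, 0.004], [0.007, -0.002, -1.0]]
ft_force: [-0.6, 0.6, 0.7]
opening: 0.0599
gripper_force: 0.0
delta [-0.0019  0.0014  0.1064] turn -0.0013606426569041652
```

In the tool's units: 0.107 m / 0.75 = 0.1427, 0.105 m / 0.75 = 0.14.

```bash
echo '{"tx": [0,0,0,0,0],"ty": [0,0,0,0,0],"tz": [0.04,0.08,0.12,0.14,0.1427],"spin": [0,0,0,0,0]}' | python3 -m pendant
echo '{"tx": [0,0],"ty": [0,0],"tz": [0,0],"spin": [0,0]}' | python3 -m pendant
python3 - <<'E'
from h import *
s=arm.sense();R=s["ee_rot"];print("delta",(R.T@(np.array([.46725,-.2641,.090])-s["ee_pos"])).round(4),"turn",np.arctan2(R[1,1],R[0,1])-.6142)
E
```

```text
clock: 10.15
ee_pos: [0.4673, -0.2643, 0.093]
ee_rot: [[-0.576, 0.817, -0.001], [0.817, 0.576, 0.001], [0.001, -0.0, -1.0]]
ft_force: [0.2, -0.6, 0.6]
opening: 0.0597
gripper_force: 0.0
clock: 10.35
ee_pos: [0.4679, -0.265, 0.0946]
ee_rot: [[-0.576, 0.817, 0.002], [0.817, 0.576, -0.001], [-0.002, 0.001, -1.0]]
ft_force: [-0.4, -0.3, -0.1]
opening: 0.0602
gripper_force: 0.0
delta [0.0011 0.     0.0046] turn -0.00044906744751516126
```

Well aligned. Down 5 mm, close and lift.

In the tool's units: 0.005 m / 0.75 = 0.0067, 0.003 m / 0.75 = 0.004.

```bash
echo '{"tx": [0.0007,0.0013,0.0013],"ty": [0,0,0],"tz": [0.004,0.0067,0.0067],"spin": [0,0,0]}' | python3 -m pendant
echo '{"tx": [0,0,0,0,0],"ty": [0,0,0,0,0],"tz": [0,0,0,0,0],"spin": [0,0,0,0,0]}' | python3 -m pendant 0.0 40
echo '{"tx": [0,0,0],"ty": [0,0,0],"tz": [0,0,0],"spin": [0,0,0]}' | python3 -m pendant
echo '{"tx": [0,0,0,0,0],"ty": [0,0,0,0,0],"tz": [-0.0267,-0.08,-0.1333,-0.1867,-0.2267],"spin": [0,0,0,0,0]}' | python3 -m pendant
echo '{"tx": [0,0,0,0,0],"ty": [0,0,0,0,0],"tz": [0,0,0,0,0],"spin": [0.03,0.06,0.09,0.12,0.1423]}' | python3 -m pendant
echo '{"tx": [0.0267,0.0667,0.1067,0.12,0.12],"ty": [0,0,0,0,0],"tz": [0,0,0,0,0],"spin": [0,0,0,0,0]}' | python3 -m pendant
python3 - <<'E'
from h import *
s=arm.sense();print(s["ee_pos"],s["ee_rot"].round(3),s["opening"])
im=get_image("wrist");cv2.imwrite("pics/w.png",im[:,:,::-1])
for q in("machine","slot","pusher","lid_tab"):
    print(q,[(round(d["score"],2),np.round(d["at"],1).tolist()) for d in finder.place_of("wrist",q)[:3]])
E
```

```text
clock: 10.65
ee_pos: [0.4665, -0.2639, 0.0881]
ee_rot: [[-0.576, 0.818, 0.0], [0.818, 0.576, 0.0], [0.0, 0.0, -1.0]]
ft_force: [-0.3, -0.4, -1.0]
opening: 0.0598
gripper_force: 0.0
clock: 11.15
ee_pos: [0.4665, -0.264, 0.088]
ee_rot: [[-0.576, 0.818, 0.0], [0.818, 0.576, 0.0], [0.0, 0.0, -1.0]]
ft_force: [0.5, 0.7, -0.0]
opening: 0.0253
gripper_force: 0.1
clock: 11.45
ee_pos: [0.4665, -0.2639, 0.0879]
ee_rot: [[-0.576, 0.818, -0.0], [0.818, 0.576, 0.0], [0.0, 0.0, -1.0]]
ft_force: [-0.2, -0.7, 0.1]
opening: 0.024
gripper_force: 40.0
clock: 11.95
ee_pos: [0.4666, -0.264, 0.2605]
ee_rot: [[-0.576, 0.818, 0.002], [0.818, 0.576, -0.001], [-0.002, 0.001, -1.0]]
ft_force: [-0.3, -1.0, -1.4]
opening: 0.0236
gripper_force: 40.0
clock: 12.45
ee_pos: [0.4664, -0.2638, 0.2579]
ee_rot: [[-0.04, 0.999, -0.0], [0.999, 0.04, 0.0], [0.0, -0.0, -1.0]]
ft_force: [0.3, 0.1, -1.5]
opening: 0.0238
gripper_force: 40.0
clock: 12.95
ee_pos: [0.4624, -0.1726, 0.2583]
ee_rot: [[-0.048, 0.999, 0.0], [0.999, 0.048, 0.0], [-0.0, 0.0, -1.0]]
ft_force: [-0.7, 0.2, -0.5]
opening: 0.024
gripper_force: 40.0
[ 0.46243016 -0.17257858  0.25828087] [[-0.048  0.999  0.   ]
 [ 0.999  0.048  0.   ]
 [-0.     0.    -1.   ]] 0.02401595797098192
machine [(0.96, [317.9, 42.3])]
slot []
pusher [(0.93, [255.8, 197.4]), (0.89, [105.9, 245.1]), (0.63, [173.9, 190.0])]
lid_tab [(0.83, [235.1, 3.1]), (0.52, [319.6, 44.6])]
```

View pics/w.png

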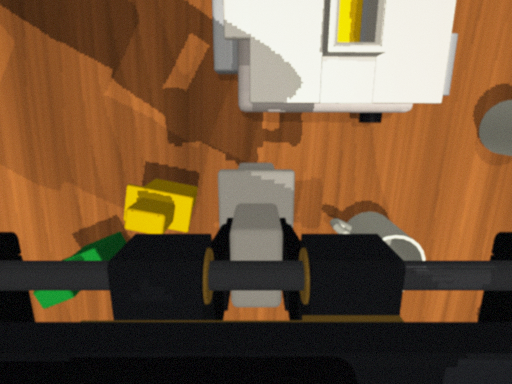

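The pusher is held square between the pads at (256,250); the slot is at the top edge, about (355,25). I'll move to bring the whole slot into the wrist view.

In the tool's units: 0.072 m / 0.75 = 0.096, 0.065 m / 0.75 = 0.0867.

```bash
echo '{"tx": [0.02,0.04,0.0533,0.0533,0.0533],"ty": [0.0267,0.06,0.0867,0.096,0.096],"tz": [-0.0067,-0.0133,-0.02,-0.02,-0.02],"spin": [0,0,0,0,0]}' | python3 -m pendant
echo '{"tx": [0,0],"ty": [0,0],"tz": [0,0],"spin": [0,0]}' | python3 -m pendant
python3 - <<'E'
from h import *
k=get_calibration("wrist");s=arm.sense();im=get_image("wrist")
L=finder.silhouettes("wrist","machine");print([(round(d["score"],2),np.round(d["rect"]).tolist()) for d in L],s["ee_pos"],s["ee_rot"].round(3).tolist())
hsv=cv2.cvtColor(im,cv2.COLOR_RGB2HSV)
np.savez("w.npz",im=im,m=L[0]["region"],**k)
m=L[0]["region"].astype(float);w=np.ones(m.shape);w[cv2.boundingRect(L[0]["region"].astype(np.uint8))[1]+cv2.boundingRect(L[0]["region"].astype(np.uint8))[3]+8:]=0
f=lambda v:[place(p,*v) for p in MACH+lid(0)]
v,c=fit(f,[.5343,-.019,.044],[(k,m,w)],[.006,.006,.05]);print(v,c)
o=im[:,:,::-1].copy()
C=box((-23,-39,160),(23,39,160));F=box((-18,-34,160),(18,34,160))
for p in f(v)+[place(C,*v),place(F,*v)]: cv2.polylines(o,[cv2.convexHull(proj(k,p).astype(np.float32)).round().astype(int)],True,(0,255,0))
cs,_=cv2.findContours(L[0]["region"].astype(np.uint8),0,2);cv2.drawContours(o,cs,-1,(255,0,0),1)
cv2.imwrite("pics/d.png",cv2.resize(o,(800,600)))
E
```

```text
clock: 13.7
ee_pos: [0.533, -0.1314, 0.2724]
ee_rot: [[-0.045, 0.999, -0.001], [0.999, 0.045, 0.0], [0.0, -0.001, -1.0]]
ft_force: [0.3, -0.9, -1.3]
opening: 0.0242
gripper_force: 40.0
clock: 13.9
ee_pos: [0.5319, -0.1315, 0.2728]
ee_rot: [[-0.044, 0.999, -0.001], [0.999, 0.044, 0.0], [0.0, -0.001, -1.0]]
ft_force: [0.1, 0.1, -1.2]
opening: 0.0241
gripper_force: 40.0
[(0.69, [144.0, 2.0, 371.0, 152.0])] [ 0.53190986 -0.13148023  0.2727934 ] [[-0.044, 0.999, -0.001], [0.999, 0.044, 0.0], [0.0, -0.001, -1.0]]
[ 0.53441802 -0.0160579   0.04339863] 0.03643465876506701
```

View pics/d.png

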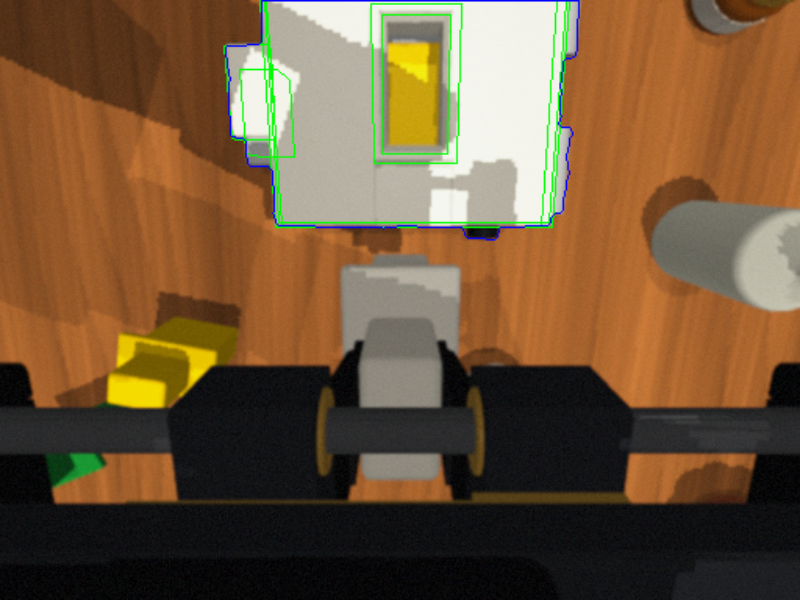

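The overlay fits the lid outline; the slot mouth is predicted at (382-451, 14-153) in this 800 px view. Next I check the same camera's bias using the held pusher, and refine the mouth by edges.

```bash
python3 - <<'E'
from h import *
D=np.load("w.npz");im=D["im"];k={q:D[q] for q in("intrinsics","R","t")}
yaw=.0446;tcp=np.array([.53191,-.13148,.27279])
hsv=cv2.cvtColor(im,cv2.COLOR_RGB2HSV);m=((hsv[...,1]<70)&(hsv[...,2]>70)).astype(float)
w=np.zeros(m.shape);w[158:222,205:310]=1;m*=w
h=[p+[0,0,tcp[2]-.088] for p in PUSH]
r=fit(lambda v:[place(p,*v,yaw) for p in h],tcp[:2],[(k,m,w)],[.003,.003])
Rz=lambda d:(np.array([[np.cos(yaw),np.sin(yaw)],[-np.sin(yaw),np.cos(yaw)]])@d*1000).round(2)
print("held pusher minus TCP, machine axes mm",Rz(r[0]-tcp[:2]),r[1])
g=cv2.GaussianBlur(cv2.cvtColor(im,cv2.COLOR_RGB2GRAY).astype(np.float32),(0,0),.8)
G=np.hypot(cv2.Sobel(g,5,1,0),cv2.Sobel(g,5,0,1))
def rect(a,b,z):
    t=np.linspace(-1,1,60);o=np.ones(60)
    return np.vstack([np.c_[a*o,b*t,z*o],np.c_[-a*o,b*t,z*o],np.c_[a*t,b*o,z*o],np.c_[a*t,-b*o,z*o]])/1000
for nm,P in (("mouth",rect(18,34,160)),("throat",rect(15,31,155)),("collar",rect(23,39,160)),("all",np.vstack([rect(18,34,160),rect(15,31,155),rect(23,39,160)]))):
    best=max(((cv2.remap(G,proj(k,place(P,.53442+dx/1000,-.01606+dy/1000,.044)).astype(np.float32)[None],None,1).mean(),dx,dy) for dx in np.arange(-5,5.1,.25) for dy in np.arange(-5,5.1,.25)))
    print(nm,best)
E
```

```text
held pusher minus TCP, machine axes mm [-0.81 -1.48] 0.04900070287694806
mouth (np.float32(116.32404), np.float64(-0.5), np.float64(-3.5))
throat (np.float32(92.519775), np.float64(0.0), np.float64(1.0))
collar (np.float32(70.89687), np.float64(-5.0), np.float64(-3.0))
all (np.float32(78.850204), np.float64(-0.25), np.float64(-3.0))
```

```bash
python3 - <<'E'
from h import *
D=np.load("w.npz");im=D["im"];k={q:D[q] for q in("intrinsics","R","t")}
out=[]
for dy in (None,0,-.003):
    o=cv2.resize(im[0:112,230:302,::-1],None,fx=3.6,fy=5,interpolation=cv2.INTER_CUBIC)
    if dy is not None:
      for a,b,z,c in((23,39,160,(255,0,0)),(18,34,160,(0,255,0)),(15,31,155,(0,0,255))):
        q=proj(k,place(np.array([[a,b,z],[-a,b,z],[-a,-b,z],[a,-b,z]])/1000,.5342,-.01606+dy,.044))
        cv2.polylines(o,[((q-[230,0]+.5)*[3.6,5]).round().astype(int)],True,c)
    out.append(o)
cv2.imwrite("pics/e.png",np.hstack(out))
E
```

```text
(no output)
```

View pics/e.png

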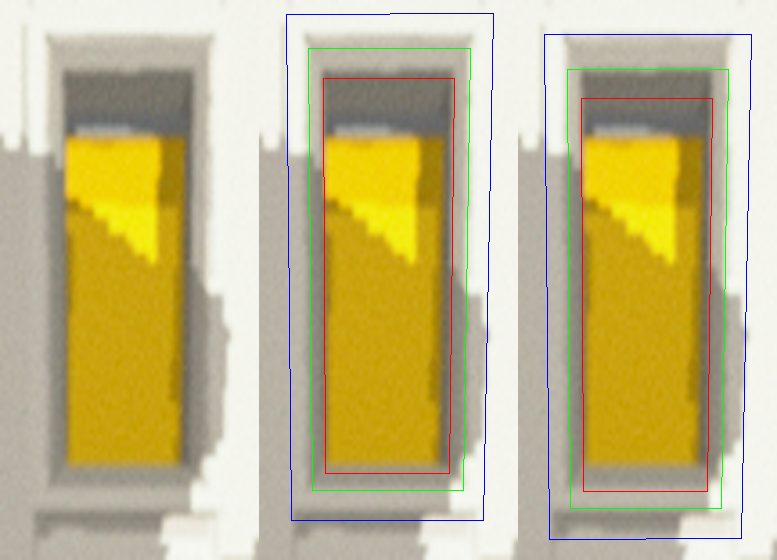

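In this enlarged crop the mouth edges lie at rows 36-487 and columns 47-213, against the predicted 48-490 and 49-212. So the slot is about 1.2 mm further in +y and x is right. I combine this with the camera bias seen on the held pusher.

Careful with the scale: shifts go in shares of 0.75 m and turns go in shares of 4 rad. That gives: 0.1176 m / 0.75 = 0.1568, 0.11 m / 0.75 = 0.1467.

```bash
echo '{"tx": [0.04,0.08,0.12,0.1467,0.1568],"ty": [0.0027,0.0053,0.008,0.0107,0.0109],"tz": [0,0,0,0,0],"spin": [0,0,0,0,0]}' | python3 -m pendant
echo '{"tx": [0,0,0],"ty": [0,0,0],"tz": [0,0,0],"spin": [0,0,0]}' | python3 -m pendant
python3 - <<'E'
from h import *
s=arm.sense();R=s["ee_rot"];print("delta mm",(R.T@(np.array([.5348,-.0137,.248])-s["ee_pos"])*1000).round(2),R.round(4).tolist())
E
```

```text
clock: 14.5
ee_pos: [0.5354, -0.0118, 0.2732]
ee_rot: [[-0.046, 0.999, 0.0], [0.999, 0.046, 0.0], [0.0, 0.0, -1.0]]
ft_force: [-0.2, -0.4, -1.3]
opening: 0.0239
gripper_force: 40.0
clock: 14.8
ee_pos: [0.5356, -0.014, 0.273]
ee_rot: [[-0.044, 0.999, 0.0], [0.999, 0.044, -0.0], [-0.0, 0.0, -1.0]]
ft_force: [-0.0, 0.1, -0.0]
opening: 0.0237
gripper_force: 40.0
delta mm [ 0.32 -0.81 25.  ] [[-0.0435, 0.9991, 0.0], [0.9991, 0.0435, -0.0001], [-0.0001, 0.0, -1.0]]
```

In the tool's units: 0.024 m / 0.75 = 0.032, 0.02 m / 0.75 = 0.0267.

```bash
echo '{"tx": [0.0004,0.0004,0.0004,0.0004,0.0004],"ty": [-0.0011,-0.0011,-0.0011,-0.0011,-0.0011],"tz": [0.0133,0.0267,0.032,0.032,0.032],"spin": [0,0,0,0,0]}' | python3 -m pendant
echo '{"tx": [0,0,0],"ty": [0,0,0],"tz": [0.0027,0.0053,0.0053],"spin": [0,0,0]}' | python3 -m pendant
echo '{"tx": [0,0,0],"ty": [0,0,0],"tz": [0.0027,0.004,0.004],"spin": [0,0,0]}' | python3 -m pendant
```

```text
clock: 15.3
ee_pos: [0.5349, -0.0128, 0.2489]
ee_rot: [[-0.044, 0.999, -0.0], [0.999, 0.044, 0.0], [0.0, -0.0, -1.0]]
ft_force: [-0.2, 0.9, -0.3]
opening: 0.024
gripper_force: 40.0
clock: 15.6
ee_pos: [0.5347, -0.0127, 0.2449]
ee_rot: [[-0.045, 0.999, -0.0], [0.999, 0.045, 0.0], [0.0, -0.0, -1.0]]
ft_force: [-0.4, -0.2, -1.3]
opening: 0.0239
gripper_force: 40.0
clock: 15.9
ee_pos: [0.5348, -0.0129, 0.2419]
ee_rot: [[-0.044, 0.999, -0.0], [0.999, 0.044, -0.0], [-0.0, -0.0, -1.0]]
ft_force: [0.1, -1.1, -2.2]
opening: 0.0237
gripper_force: 40.0
```

In the tool's units: 0.004 m / 0.75 = 0.0053, 0.002 m / 0.75 = 0.0027.

```bash
echo '{"tx": [0,0,0],"ty": [0,0,0],"tz": [0.0027,0.0053,0.0053],"spin": [0,0,0]}' | python3 -m pendant
echo '{"tx": [0,0,0,0],"ty": [0,0,0,0],"tz": [0.0027,0.0053,0.008,0.008],"spin": [0,0,0,0]}' | python3 -m pendant
```

```text
clock: 16.2
ee_pos: [0.5348, -0.0128, 0.2377]
ee_rot: [[-0.044, 0.999, -0.0], [0.999, 0.044, -0.0], [-0.0, -0.0, -1.0]]
ft_force: [0.5, -1.2, -2.5]
opening: 0.0241
gripper_force: 40.0
clock: 16.6
ee_pos: [0.5348, -0.0128, 0.2317]
ee_rot: [[-0.044, 0.999, -0.0], [0.999, 0.044, -0.0], [0.0, -0.0, -1.0]]
ft_force: [1.0, -2.2, -3.0]
opening: 0.0239
gripper_force: 40.0
```

Sliding in; there is a light wall force towards -y, so I ease over by 0.8 mm and continue.

In the tool's units: 0.008 m / 0.75 = 0.0107, 0.004 m / 0.75 = 0.0053.

```bash
echo '{"tx": [-0.0005,-0.0011,-0.0011,-0.0011,-0.0011],"ty": [0,0,0,0,0],"tz": [0,0,0.0053,0.0107,0.0107],"spin": [0,0,0,0,0]}' | python3 -m pendant
echo '{"tx": [0,0,0,0,0],"ty": [0,0,0,0,0],"tz": [0.004,0.008,0.012,0.016,0.016],"spin": [0,0,0,0,0]}' | python3 -m pendant
```

```text
clock: 17.1
ee_pos: [0.5345, -0.0134, 0.2233]
ee_rot: [[-0.044, 0.999, -0.001], [0.999, 0.044, 0.0], [0.0, -0.001, -1.0]]
ft_force: [-0.2, 1.1, -0.3]
opening: 0.0238
gripper_force: 40.0
clock: 17.6
ee_pos: [0.5347, -0.0135, 0.2116]
ee_rot: [[-0.045, 0.999, -0.001], [0.999, 0.045, 0.0], [0.0, -0.001, -1.0]]
ft_force: [0.0, 0.6, -0.3]
opening: 0.024
gripper_force: 40.0
```

In the tool's units: 0.024 m / 0.75 = 0.032, 0.018 m / 0.75 = 0.024.

```bash
echo '{"tx": [0,0,0,0,0],"ty": [0,0,0,0,0],"tz": [0.008,0.016,0.024,0.032,0.032],"spin": [0,0,0,0,0]}' | python3 -m pendant
echo '{"tx": [0,0,0,0,0],"ty": [0,0,0,0,0],"tz": [0.004,0.008,0.012,0.016,0.016],"spin": [0,0,0,0,0]}' | python3 -m pendant
```

```text
clock: 18.1
ee_pos: [0.5345, -0.0135, 0.187]
ee_rot: [[-0.044, 0.999, -0.001], [0.999, 0.044, 0.0], [0.0, -0.001, -1.0]]
ft_force: [-0.9, -0.2, -0.6]
opening: 0.0237
gripper_force: 40.0
clock: 18.6
ee_pos: [0.535, -0.0136, 0.1761]
ee_rot: [[-0.045, 0.999, 0.001], [0.999, 0.045, 0.0], [-0.0, 0.001, -1.0]]
ft_force: [-1.0, 0.8, 6.0]
opening: 0.0238
gripper_force: 40.0
```

Spring contact, 6 N plus the pusher's weight. Now the last 3 mm, until the flange meets the rim.

In the tool's units: 0.002 m / 0.75 = 0.0027, 0.001 m / 0.75 = 0.0013.

```bash
echo '{"tx": [0,0,0],"ty": [0,0,0],"tz": [0.0013,0.0027,0.0027],"spin": [0,0,0]}' | python3 -m pendant
echo '{"tx": [0,0,0],"ty": [0,0,0],"tz": [0.0013,0.0013,0.0013],"spin": [0,0,0]}' | python3 -m pendant
echo '{"tx": [0,0,0],"ty": [0,0,0],"tz": [0.0009,0.0009,0.0009],"spin": [0,0,0]}' | python3 -m pendant
```

```text
clock: 18.9
ee_pos: [0.535, -0.0136, 0.1744]
ee_rot: [[-0.045, 0.999, 0.001], [0.999, 0.045, -0.0], [-0.0, 0.001, -1.0]]
ft_force: [-0.4, 0.3, 6.5]
opening: 0.024
gripper_force: 40.0
clock: 19.2
ee_pos: [0.535, -0.0135, 0.1735]
ee_rot: [[-0.045, 0.999, 0.001], [0.999, 0.045, -0.0], [-0.0, 0.001, -1.0]]
ft_force: [-1.5, -0.1, 6.6]
opening: 0.0242
gripper_force: 40.0
clock: 19.5
ee_pos: [0.5351, -0.0136, 0.1729]
ee_rot: [[-0.045, 0.999, 0.001], [0.999, 0.045, -0.0], [-0.0, 0.001, -1.0]]
ft_force: [-0.8, -0.4, 8.0]
opening: 0.0241
gripper_force: 40.0
```

In the tool's units: 0.0006 m / 0.75 = 0.0008.

```bash
echo '{"tx": [0,0,0],"ty": [0,0,0],"tz": [0.0008,0.0008,0.0008],"spin": [0,0,0]}' | python3 -m pendant
python3 - <<'E'
from h import *
cv2.imwrite("pics/f.png",np.hstack([cv2.resize(get_image(c)[100:260,180:320,::-1],(400,457)) for c in("scene","side")]))
E
```

```text
clock: 19.8
ee_pos: [0.535, -0.0136, 0.1728]
ee_rot: [[-0.045, 0.999, 0.001], [0.999, 0.045, -0.0], [-0.0, 0.001, -1.0]]
ft_force: [-3.3, 0.2, 13.5]
opening: 0.0236
gripper_force: 40.0
```

View pics/f.png

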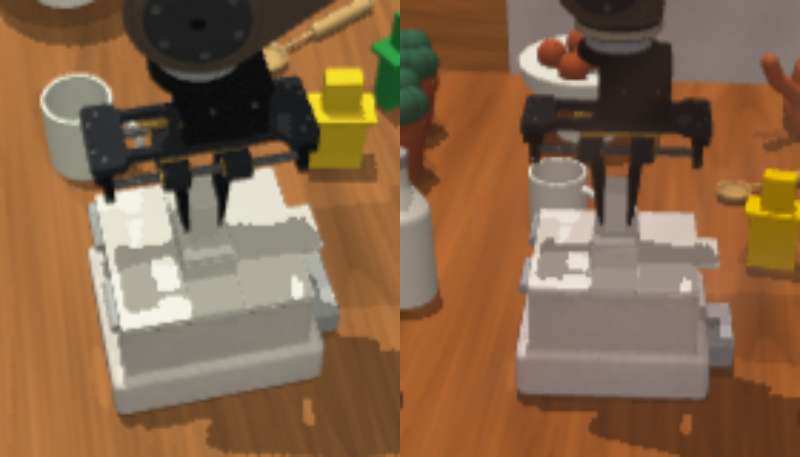

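The picture shows the lid shut and the pusher's flange seated on the collar at about (210,255) in the left crop. The force stepped up to 13.5 N with no further travel at z = 0.1728, where 0.173 was expected. The other items stand where they were.

```bash
python3 -c "
from station import order;print(order.job_done())"
```

```text
the job is handed in; nothing more can be done
None
```

The lid is shut against its hard stop, and the white pusher is pressed home through the slot with its flange on the rim, still gripped and held down with about 13 N; the job was handed in soon after 19.8 s, with no verdict returned.

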